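Offer up the cover plate of the retainer press

TASK

Swing the red-knobbed lever on the retainer press fully up so that it is out of the way, then take the cover plate off the blue mat by its black grip bar and hold it level, hovering about a centimetre above the steel deck of the press, with its four holes centred over the four threaded holes (either way round), so that a colleague can start the screws. Finish while still holding the plate there, steady and not touching the press, and leave everything else on the counter where it is.

Things in the scene. Friction and masses are not known exactly. Their poses are not given: they have to be found in the camera images.
- press: Fixed bench-top press, white housing x -71..+125, y +-63 mm in its own frame. Origin: on the counter below the deck's centre; x points from deck to lever head, z up. Steel deck 124 x 104 mm centred on the origin, top at z 80 mm, with a black open well (44 mm) and four threaded holes (7 mm). At x 98 mm two grey cheeks (36 mm over all in y, up to z 120 mm) carry the lever.
- press_hole0 (a point): Mouth of the threaded hole at x -42, y -34 mm in the press frame, on the deck's top (z 80 mm). Site axes as the press.
- press_hole1 (a point): Threaded hole mouth at x +42, y -34 mm.
- press_hole2 (a point): Threaded hole mouth at x +42, y +34 mm.
- press_hole3 (a point): Threaded hole mouth at x -42, y +34 mm.
- lever_pivot (a point): The lever's hinge axis, at x 98, y 0, z 112 mm in the press frame; the axis lies along the press's y.
- lever_knob (a point): Centre of the red knob at the lever's end, 78 mm from the pivot: a disc 20 mm across and 18 mm wide along the press's y, its flat sides facing +-y. The lever's bar behind it is 9 mm wide.
- lift_lever (a joint): Lever angle, rad. 0: level over the deck, pointing to the press's -x, its bar 28 mm above the deck, barring the plate's way; pi/2: upright; 1.8: end stop, leaning back away from the deck. Stiff in friction (about 1 N at the knob), it stays where it is left. It starts between 0 and 0.35.
- mat: Thin blue silicone mat, 150 x 130 x 4 mm, fixed to the counter; origin under its centre. The cover plate lies on it.
- cover: Cover plate, aluminium, 112 (x) x 92 (y) x 6 mm, 140 to 280 g, lying on the mat, with four 12 mm through holes in the pattern of the threaded holes. Origin: centre of its underside, z up. A black grip bar, 46 mm long along x, 12 mm thick along y, stands on its middle, from 6 to 46 mm above the underside. Balanced about the bar.
- cover_hole0 (a point): Underside centre of the plate's hole at x -42, y -34 mm in the plate frame.
- cover_hole1 (a point): Underside centre of the hole at x +42, y -34 mm.
- cover_hole2 (a point): Underside centre of the hole at x +42, y +34 mm.
- cover_hole3 (a point): Underside centre of the hole at x -42, y +34 mm.
- impression_tray: Bystander: loose yellow plastic impression tray with a short handle, 100 x 66 x 18 mm; origin under the tray.
- tucker: Bystander: loose steel tucker, a slim double-ended hand instrument 170 mm long, lying flat; origin at its middle.
- shade_case: Bystander: loose frosted shade guide case, 70 x 160 x 25 mm; origin under its centre.
- pen_cup: Bystander: loose white ceramic pen cup, 76 mm across, 95 mm tall; origin under its centre.
- screwdriver: Bystander: loose screwdriver lying on the counter beyond one side of the mat and press; not needed.
- mixing_spatula: Bystander: loose mixing spatula with a wooden handle, 170 mm long, lying on the counter on the other side; not needed.

How it is judged:
By the outcome, as a careful person would: the job done as asked, in the order asked, and still so for the second after the job is handed in, while the arm keeps its last pose, push and grip.
It also fails if it takes over 58 s, if anything falls off the work surface, if the arm or the gripper's body presses on something with over 40 N, if the wrist force passes 120 N, or if a joint passes its speed limit or range.

ROBOT

A 6-joint arm with a two-finger parallel gripper is mounted at the origin on the work surface. World frame = base frame: x ahead of the robot, y to its left, z up, the work surface at z = 0. Lengths are in mm, angles in rad, forces in N, time in s.
With the tool pointing down it reaches from about 300 to 775 mm from the base axis. Payload 14.6 kg.
Tool frame: the origin (TCP) lies midway between the tips of the shut fingers; the grasp point (between the pads) lies 19 mm behind it; z points along the fingers, y is the line along which they close (so a half turn about z gives the same grasp; the last joint's range is limited). The gripper opens to 85 mm and grips with 20 to 120 N. Pads are 22 mm wide; open, the fingers measure 114 mm over their backs; the gripper's body (76 mm by 85 mm) begins 54 mm behind the grasp point. The pads swing forward as they close: fully open they stand 13 mm farther back than shut.
Start: joints at [1.19, 0.3, 1.521, -0, 1.321, -0.067], TCP at [169.769, 523.133, 231.281] pointing down, gripper open.
Joint ranges: [-3.03, 3.03], [-0.79, 2.21], [0.23, 2.52], [-1.04, 4.18], [0, 3.07], [-2.55, 2.55]. Speed limits (rad/s): [2.22, 2.22, 2.57, 3.14, 3.14, 3.14].

INTERFACE

Orientations are given as a unit quaternion [w, x, y, z].
In Python, from rig import bot, vision gives the robot as it stands (bot), with the cameras (vision). Calls block until the motion is done:
- bot.move_to(position, orientation): joint-space move of the TCP to a pose.
- bot.servo_line(position, attitude=None, speed=150, until_force=None): straight line of the TCP; attitude=None keeps the orientation; speed is the mean speed in mm/s. With until_force (N) it stops when the force on the tool has changed by that much, and returns True; else False.
- bot.move_joints(angles): joint-space move.
- bot.move_gripper(opening, grip_force=None): finger opening in mm; grip_force is the grip in N (None keeps the last); returns when the fingers have stopped.
- bot.dwell(seconds).
- bot.ik(position, orientation): joint angles nearest the present ones, or None.
- bot.read_state(): the state.
- vision.read_camera(name): name is "scene" or "top" or "wrist"; returns a dict with "image" (480x640x3 uint8, blue, green, red), "fovy" (degrees; the focal length in pixels is half the picture's height over the tangent of half this angle, whatever the lens; pixels are square), "cx", "cy" (the principal point, pixels), "eye" and "attitude" of the camera in the world; the wrist camera has in their place "mount" (4x4, takes a point from camera to tool coordinates, whose origin is the TCP and whose axes are the flange's). Camera axes: x right, y down, z forward; pixel columns grow to the right and rows downward; lengths in mm; the calibration is good to about 2 mm. A picture is of the moment at which its call begins: read the wrist's pose just before it. There is no depth.
A pose or a line that the arm cannot do raises bot.MotionError and nothing moves.
- bot.finish_job(): hands the job in; it is judged then, once.
The state is a dict: "clock": time; "joint_positions": joint angles; "qvel": joint speeds; "effort": joint torques, N m; "ee_pos": TCP position; "tool_rot": TCP orientation; "ft_force": force on the tool from outside, world axes, zero at the start; "moment": the same for the moment, N m; "grip_width": finger opening in mm; "grip_force": force on a finger pad.
Only numpy, scipy, OpenCV 4.12 (cv2) and the standard library are available. Lean on these libraries where they do the work, as an engineer would, in place of code of your own. Each camera call takes 0.05 s, during which the arm holds its last target. There are 200 camera calls.

## Working session

There is one attempt and no reset: what is moved stays moved. The work goes in short steps, each a Python script; the robot and the scene stay as the last script left them, time stands still between calls to the robot, and variables do not carry over. Pictures are saved under pics/ and viewed, at most 10 in all, crops included, and the job is handed in when it is done.

```bash
ls; mkdir -p pics
python3 - <<'E'
from rig import bot, vision
import cv2
for n in("top","scene","wrist"):
    c=vision.read_camera(n); cv2.imwrite(f"pics/{n}0.png",c["image"])
    print({k:v for k,v in c.items() if k!="image"})
print(bot.read_state())
E
```

```text
pics
rig.py
{'fovy': 55.801148949524666, 'cx': 322.01164580726186, 'cy': 241.56457085642558, 'eye': array([ 513.0420814 ,   -5.36981001, 1011.81199084]), 'attitude': array([ 0.03783718, -0.7039702 ,  0.70886504, -0.02246464])}
{'fovy': 51.42651689724802, 'cx': 309.06889296645625, 'cy': 237.37562812648997, 'eye': array([1155.94665462,   67.04836946, 1041.14988176]), 'attitude': array([-0.17608989,  0.64138367,  0.71939489, -0.20022568])}
{'fovy': 59.3321991983889, 'cx': 316.50871844318505, 'cy': 237.90563276875866, 'mount': array([[ 5.68325587e-04, -9.64109797e-01, -2.65503251e-01,
         6.81215039e+01],
       [ 9.99999806e-01,  6.15520733e-04, -9.45528648e-05,
        -1.14379674e+00],
       [ 2.54582099e-04, -2.65503145e-01,  9.64109960e-01,
        -1.42327397e+02],
       [ 0.00000000e+00,  0.00000000e+00,  0.00000000e+00,
         1.00000000e+00]])}
{'clock': 0.15, 'joint_positions': array([ 1.19044483e+00,  3.00336435e-01,  1.52145433e+00,  3.10631291e-05,
        1.32073533e+00, -6.65978912e-02]), 'qvel': array([-1.20679357e-03,  2.16574343e-04, -2.74322545e-03, -5.68418413e-05,
        8.76696440e-04, -1.69350421e-04]), 'effort': array([-1.50349548e-03, -5.43673396e+01, -3.61885893e+01, -1.13835883e-04,
        3.17280836e-03, -3.86727868e-05]), 'ee_pos': array([169.6701132 , 522.97241611, 230.84881925]), 'tool_rot': array([-1.18106469e-04,  1.56237914e-01,  9.87719341e-01, -4.51778697e-04]), 'ft_force': array([ 0.19195529, -0.90434089,  0.45760329]), 'moment': array([-0.03376529,  0.02696119, -0.0251261 ]), 'grip_force': 0.0, 'grip_width': 85.01858811829491}
```

View pics/top0.png

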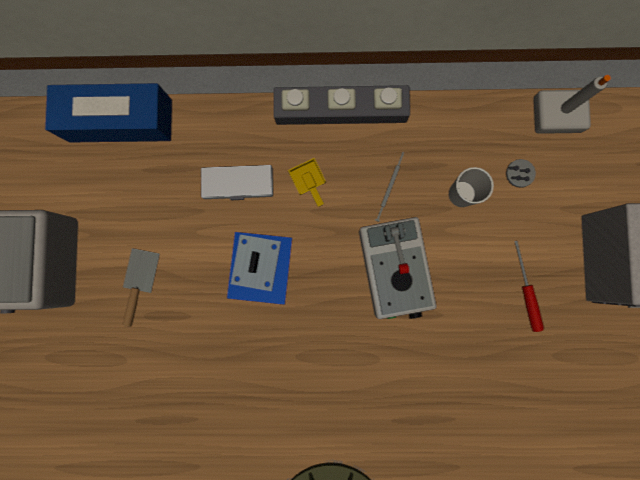

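View pics/scene0.png

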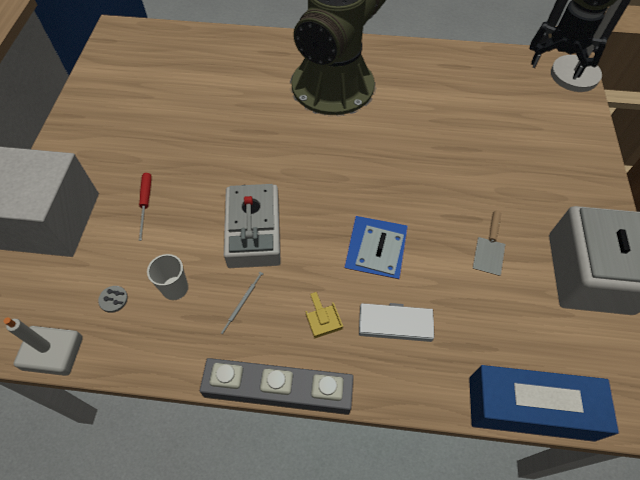

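The top view shows the press near (397,270), with the red knob at (404,268) and its lever head towards the top of the picture. The cover and mat are near (258,265) and the grip bar is at (254,262). I'll get coarse positions from this and then take wrist close-ups of both.

```bash
cat > h.py <<'E'
import numpy as np, cv2
from scipy.spatial.transform import Rotation as R
from rig import bot, vision
def rot(q): return R.from_quat(np.r_[q[1:],q[0]])
def quat(r): q=r.as_quat(); return np.r_[q[3],q[:3]]
def down(psi):  # tool z down, tool y (closing line) at world angle psi
    y=np.array([np.cos(psi),np.sin(psi),0]); z=np.array([0,0,-1.]); x=np.cross(y,z)
    return quat(R.from_matrix(np.c_[x,y,z]))
def shot(n):
    s=bot.read_state(); c=vision.read_camera(n)
    if n=="wrist":
        T=rot(s["tool_rot"]); M=c["mount"]
        c["eye"]=s["ee_pos"]+T.apply(M[:3,3]); c["R"]=T.as_matrix()@M[:3,:3]
    else: c["R"]=rot(c["attitude"]).as_matrix()
    c["f"]=240/np.tan(np.radians(c["fovy"]/2)); return c
def cast(c,px,z):
    px=np.atleast_2d(px).astype(float)
    d=np.c_[(px-[c["cx"],c["cy"]])/c["f"],np.ones(len(px))]@c["R"].T
    return c["eye"]+d*((z-c["eye"][2])/d[:,2])[:,None]
def proj(c,p):
    q=(np.atleast_2d(p)-c["eye"])@c["R"]; return q[:,:2]/q[:,2:]*c["f"]+[c["cx"],c["cy"]]
E
python3 - <<'E'
from h import *
c=shot("top")
print("knob",cast(c,(404,267),125)); print("bar",cast(c,[(254,262)],50)); print("deck holes",cast(c,[(381,263),(388,304),(423,298)],80))
s=shot("scene"); print("knob scene",cast(s,(248,200),125))
b=cast(c,(254,262),50)[0]; d=cast(c,(402,281),80)[0]
import cv2
for i,(p,psi) in enumerate(((b,np.pi/2),(d,np.pi/2))):
    for ps in (psi,psi+np.pi):
        # camera sits 68 mm along tool x, tilted back; aim
        q=down(ps); print(i,ps,rot(q).apply([1,0,0]), [bot.ik(np.r_[p[:2]-rot(q).apply([dx,0,0])[:2],z],q) is not None for dx in (0,) for z in (200,260,300)])
E
```

```text
knob [[ 537.99791388 -145.66174719  125.        ]]
bar [[552.85060574 160.40829486  50.        ]]
deck holes [[ 547.7636752  -105.99170016   80.        ]
 [ 464.34333603 -118.76700458   80.        ]
 [ 476.09308117 -189.90407704   80.        ]]
knob scene [[ 529.39678215 -146.87079528  125.        ]]
0 1.5707963267948966 [-1.000000e+00  6.123234e-17  0.000000e+00] [True, True, True]
0 4.71238898038469 [ 1.0000000e+00 -1.8369702e-16  0.0000000e+00] [True, True, True]
1 1.5707963267948966 [-1.000000e+00  6.123234e-17  0.000000e+00] [True, True, True]
1 4.71238898038469 [ 1.0000000e+00 -1.8369702e-16  0.0000000e+00] [True, True, True]
```

Run:
```python
from h import *
import pickle
q=down(np.pi/2+.157)
for n,p in (("cov",(523,158,220)),("press",(480,-150,280))):
    bot.move_to(p,q); bot.dwell(.4); c=shot("wrist"); cv2.imwrite(f"pics/{n}.png",c["image"]); pickle.dump(c,open(n+".pkl","wb"))
s=bot.read_state(); print(s["clock"],s["ee_pos"],s["joint_positions"])
```

```text
4.2 [ 480.07197791 -149.80630771  279.9382253 ] [-3.75313913e-01  1.59255325e-01  1.57986971e+00 -5.31612063e-06
  1.40256861e+00 -2.10347784e+00]
```

View pics/cov.png

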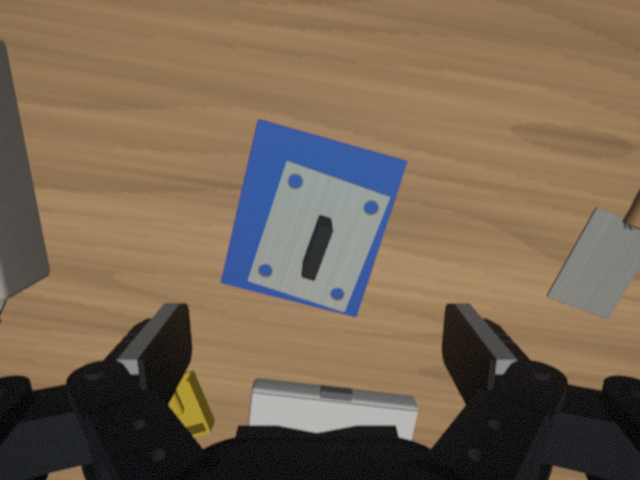

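View pics/press.png

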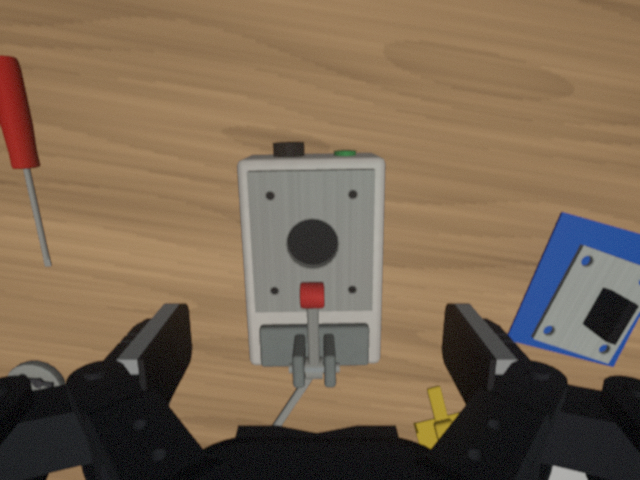

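The wrist views show the cover holes at about (295,181), (371,208), (265,270) and (337,294). The threaded holes are at about (270,196), (353,194), (274,291) and (352,290), and the knob is at (312,295). Next I'll refine these centroids and fit the poses and the lever angle.

```bash
cat > fit.py <<'E'
from h import *
from scipy.optimize import minimize_scalar
H=np.array([[-42,-34],[42,-34],[42,34],[-42,34]],float)
def blob(m,p,r=11):
    x,y=np.round(p).astype(int); w=m[y-r:y+r+1,x-r:x+r+1].astype(np.uint8)
    n,l,st,ce=cv2.connectedComponentsWithStats(w)
    k=1+np.argmin(np.linalg.norm(ce[1:]-r,axis=1)); return ce[k]+[x-r,y-r],st[k,4]
def rigid(W):  # best rotation+translation of H onto W
    a=H-H.mean(0); b=W-W.mean(0); z=((a[:,0]-1j*a[:,1])*(b[:,0]+1j*b[:,1])).sum()
    yaw=np.angle(z); M=np.array([[np.cos(yaw),-np.sin(yaw)],[np.sin(yaw),np.cos(yaw)]])
    return W.mean(0),yaw,np.linalg.norm(H@M.T+W.mean(0)-W,axis=1)
def holes(c,m,guess,z):
    B=[blob(m,g) for g in guess]; return rigid(cast(c,[b[0] for b in B],z)[:,:2]),[b[1] for b in B]
def knob(c,o,yaw,zd=80):
    g=c["image"].astype(int); m=(g[...,2]>100)&(g[...,1]<60)&(g[...,0]<60)
    n,l,st,ce=cv2.connectedComponentsWithStats(m.astype(np.uint8))
    P=lambda t:np.r_[o+(98-78*np.cos(t))*np.array([np.cos(yaw),np.sin(yaw)]),112+78*np.sin(t)]
    best=[]
    for k in range(1,n):
        if st[k,4]<60: continue
        r=minimize_scalar(lambda t:np.linalg.norm(proj(c,P(t))[0]-ce[k]),bounds=(-.2,2),method="bounded"); best.append((r.fun,r.x,tuple(ce[k])))
    b=min(best); return b,P(b[1])
E
python3 - <<'E'
from fit import *; import pickle
c=pickle.load(open("cov.pkl","rb")); g=c["image"].astype(int)
print("cover",holes(c,(g[...,0]-g[...,2]>50),[(295,181),(265,270),(337,294),(371,208)][:1]+[(265,270),(337,294),(371,208)],7))
c=pickle.load(open("press.pkl","rb")); g=c["image"]
# press: hole0(-42,-34) hole1(42,-34) ...
print("holes world",cast(c,[(270,196),(274,291),(352,290),(353,194)],80)[:,:2])
r=holes(c,g.max(2)<75,[(270,196),(274,291),(352,290),(353,194)],80); print("press",r)
print("knob",knob(c,r[0][0],r[0][1]))
m=(g.max(2)<70).astype(np.uint8)[215:272,280:345]; n,l,st,ce=cv2.connectedComponentsWithStats(m);k=1+np.argmax(st[1:,4]); print("well",ce[k]+[280,215],proj(c,np.r_[r[0][0],80]))
E
```

```text
cover ((array([552.71730035, 162.34568863]), np.float64(-0.17812469067061182), array([0.07969123, 0.09761534, 0.11758248, 0.04817311])), [np.int32(138), np.int32(98), np.int32(92), np.int32(125)])
holes world [[ 476.33459069 -189.50275625]
 [ 558.82379112 -175.29683411]
 [ 547.18929949 -108.2420205 ]
 [ 463.99311158 -122.5896583 ]]
press ((array([ 511.12822811, -149.17698806]), np.float64(0.17501293785770192), array([0.17542177, 0.21330432, 0.12595842, 0.25719225])), [np.int32(39), np.int32(32), np.int32(32), np.int32(39)])
knob ((np.float64(0.522763758408064), np.float64(0.2972013032065945), (np.float64(311.38130841121495), np.float64(295.0747663551402))), array([ 534.1900122 , -145.09915821,  134.84193774]))
well [312.27049637 242.27607362] [[312.02403816 243.68392046]]
```

```bash
cat > geo.py <<'E'
from fit import *
O=np.array([511.13,-149.18]); YAW=.175
C=np.array([552.72,162.35]); CYAW=-.178
ex=np.array([np.cos(YAW),np.sin(YAW)])
def K(t,dz=-16): return np.r_[O+(98-78*np.cos(t))*ex,112+78*np.sin(t)+dz]
E
python3 - <<'E'
from geo import *
q=down(np.pi/2+YAW); t0=.297
bot.move_gripper(50,25)
bot.move_to(K(t0,60),q); bot.servo_line(K(t0),speed=120)
bot.move_gripper(0,25); s=bot.read_state(); print("grip",s["grip_width"],s["grip_force"],s["ft_force"])
for t in np.linspace(t0,1.77,11)[1:]:
    bot.servo_line(K(t),speed=120); s=bot.read_state(); print(round(t,2),s["ft_force"].round(1),round(s["grip_width"],1),s["clock"])
bot.move_gripper(50); bot.servo_line(K(1.77,90),speed=200)
bot.dwell(.2)
for n in("top","scene"):
    c=shot(n); print(n,knob(c,O,YAW)); cv2.imwrite(f"pics/{n}1.png",c["image"])
print(bot.read_state()["clock"])
E
```

```text
grip 17.151471906064305 30.58916687965393 [-3.08223712  3.35708599  3.60247966]
0.44 [-2.8  2.6  2.7] 17.7 6.5417
0.59 [-3.8  3.5  3.9] 17.1 6.7917
0.74 [-3.9  4.3  5.1] 17.2 7.0417
0.89 [-4.   4.7  4.1] 17.2 7.2917
1.03 [-3.4  4.3  4. ] 17.3 7.5417
1.18 [-2.5  6.2  4. ] 17.3 7.7917
1.33 [-2.8  5.3  5.2] 17.0 8.0417
1.48 [-2.7  6.   5.1] 17.4 8.2917
1.62 [-2.3  5.5  5.3] 17.6 8.5417
1.77 [-1.   4.9  6.3] 17.3 8.7917
top ((np.float64(0.9077678021261166), np.float64(1.629186495016916), (np.float64(401.74603174603175), np.float64(225.03174603174602))), array([ 612.11552395, -131.32488916,  189.86707072]))
scene ((np.float64(101.71037129829571), np.float64(1.0766846832671721), (np.float64(144.64684014869889), np.float64(187.98884758364312))), array([ 571.20670917, -138.55792013,  180.67044808]))
10.1917
```

Run:
```python
from geo import *; import pickle
q=down(np.pi/2+CYAW); P=lambda z:np.r_[C,z]
bot.move_to(P(150),q); 
print("hit",bot.servo_line(P(16),speed=90,until_force=12)); s=bot.read_state(); print(s["ee_pos"],s["ft_force"])
bot.move_gripper(0,60); s=bot.read_state(); print("grip",s["grip_width"],s["grip_force"],s["ft_force"])
bot.servo_line(P(150),speed=120)
q=down(np.pi/2+YAW)
bot.move_to(np.r_[O,200],q); bot.servo_line(np.r_[O,125],speed=100); bot.dwell(.4)
s=bot.read_state(); print(s["ee_pos"],s["grip_width"],s["ft_force"],s["clock"],rot(s["tool_rot"]).as_matrix()[:,2])
c=shot("wrist"); cv2.imwrite("pics/hold.png",c["image"]); pickle.dump(c,open("hold.pkl","wb"))
for n in("top","scene"):
    k=shot(n); cv2.imwrite(f"pics/{n}2.png",k["image"])
```

```text
hit False
[553.0009892  162.43746929  16.52659719] [ 0.05172771  0.20138169 -0.7319827 ]
grip 10.928593038757745 59.71801936626434 [-2.09991007  0.31818235  4.08996358]
[ 511.16328605 -149.21044805  125.16309054] 11.007873821361413 [-0.20348282  0.082531   -2.39320785] 17.275 [ 2.14633696e-04 -6.12195551e-05 -9.99999975e-01]
```

View pics/hold.png

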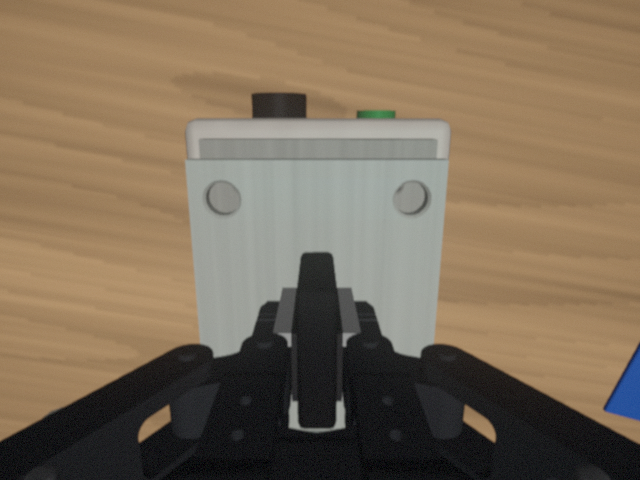

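View pics/scene2.png

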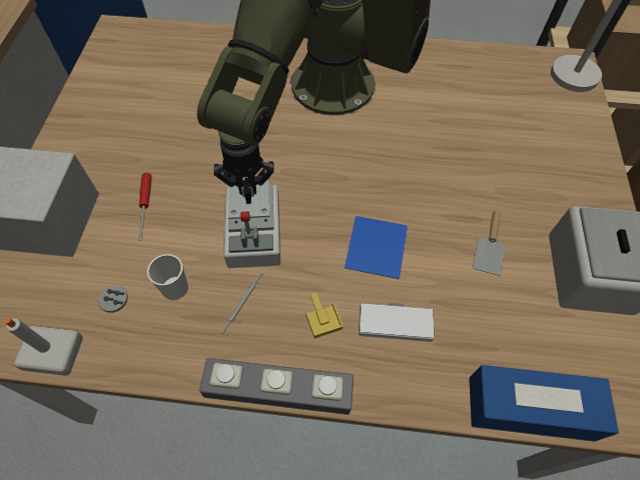

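The plate is held without sag, with its two near holes at (224,197) and (411,197) and the deck's near edge at row 139. The knob appears at (245,216) in the scene view. Now I'll compare plate and deck in this same picture, and check the lever angle.

Run:
```python
from geo import *; import pickle
c=pickle.load(open("hold.pkl","rb")); g=c["image"]
gr=cv2.cvtColor(g,cv2.COLOR_BGR2GRAY).astype(int)
print("row197",gr[197,196:250],gr[197,385:440]); print("col224",gr[165:225,224]); 
print("edge col320",gr[110:170,318]); print("left row 220",gr[220,180:205],gr[220,430:455]); print("deck sides row150",gr[150,190:210],gr[150,425:450])
M=np.c_[ex,[-ex[1],ex[0]]]
pt=lambda x,y,z,o=O:np.r_[o+M@[x,y],z]
t=np.array([511.16,-149.21])
for z in(112.6,118.6): print(z,[proj(c,pt(-42,y,z,t))[0].round(1) for y in(-34,34)],[proj(c,pt(-56,y,z,t))[0].round(1) for y in(-46,46)])
print("deck edge",[proj(c,pt(-62,y,80))[0].round(1) for y in(-52,52)])
s=shot("scene"); s["image"][:150]=0; s["image"][:,:200]=0; s["image"][:,300:]=0
try: print(knob(s,O,YAW))
except Exception as e: print(e)
print([proj(s,K(t,0))[0].round(0) for t in (0,.3,1.3,1.5,1.7,1.8)])
```

```text
row197 [161 162 161 161 161 159 151 143 140 125 101  87  92 120 135 141 140 140
 139 140 139 144 141 144 144 142 140 143 140 140 139 139 138 138 138 137
 140 140 138 139 138 141 135 131 137 153 162 164 165 167 168 168 168 166] [163 162 165 163 164 167 163 156 148 143 143 148 144 144 145 144 147 145
 146 147 149 146 146 146 147 144 142 144 142 143 142 145 145 144 146 146
 148 145 140 116  82  75  89 116 127 133 148 161 165 165 163 162 162 163
 165]
col224 [160 161 159 163 162 161 160 162 160 162 162 163 161 163 157 142 131 128
 134 139 139 142 139 139 138 138 136 140 138 140 137 140 140 142 138 142
 140 141 140 138 139 139 141 141 140 139 134 118 104 110 130 144 149 153
 157 160 160 158 160 157]
edge col320 [128 130 129 131 129 128 131 131 126 127 138 152 160 163 166 168 167 169
 170 172 173 177 176 178 178 179 177 170 149 136 143 144 148 148 146 147
 147 147 145 147 147 147 147 144 144 145 147 141 127 128 148 161 165 164
 164 165 165 163 165 165]
left row 220 [136 135 133 132 131 130 129 128 131 140 153 162 159 160 161 159 159 159
 158 162 160 163 160 159 160] [164 165 161 161 163 161 163 164 164 164 162 164 163 156 142 135 136 134
 136 134 133 136 134 136 134]
deck sides row150 [151 156 161 164 169 171 172 173 170 153 141 140 142 138 141 142 140 142
 139 140] [144 143 144 144 144 142 143 143 144 144 146 153 169 176 180 178 177 174
 171 170 166 163 162 150 134]
112.6 [array([226.6, 196.1]), array([409.8, 196.2])] [array([191.3, 157.8]), array([445.2, 157.9])]
118.6 [array([223.1, 198.9]), array([413.4, 199. ])] [array([186.4, 159.2]), array([450.3, 159.3])]
deck edge [array([198. , 137.5]), array([438.1, 137.6])]
min() iterable argument is empty
[array([249., 204.]), array([248., 199.]), array([245., 206.]), array([245., 211.]), array([245., 218.]), array([245., 221.])]
```

Run:
```python
from geo import *
for n in("scene","top"):
    s=shot(n); u,v=proj(s,K(1.7,0))[0].astype(int); g=s["image"].astype(int)
    m=(g[...,2]>60)&(g[...,2]>2*g[...,1]); w=np.zeros_like(m); w[v-25:v+25,u-15:u+15]=1; ys,xs=np.nonzero(m&w)
    print(n,len(xs),xs.mean() if len(xs) else 0,ys.mean() if len(xs) else 0,[(t,proj(s,K(t,0))[0].round(1)) for t in(1.4,1.5,1.6,1.7,1.77,1.8)])
    # calibration check with well-known point: cheeks/knob side
    cv2.imwrite(f"pics/k{n}.png",cv2.resize(s["image"][v-50:v+50,u-60:u+60],None,fx=5,fy=5,interpolation=cv2.INTER_CUBIC))
```

```text
scene 71 244.61971830985917 215.8732394366197 [(1.4, array([245. , 208.4])), (1.5, array([244.9, 211.2])), (1.6, array([244.9, 214.3])), (1.7, array([244.9, 217.7])), (1.77, array([244.9, 220.1])), (1.8, array([244.9, 221.2]))]
top 102 399.9117647058824 224.7450980392157 [(1.4, array([402.7, 234.9])), (1.5, array([401.9, 230.6])), (1.6, array([401.1, 226.4])), (1.7, array([400.2, 222.3])), (1.77, array([399.6, 219.5])), (1.8, array([399.3, 218.3]))]
```

View pics/kscene.png

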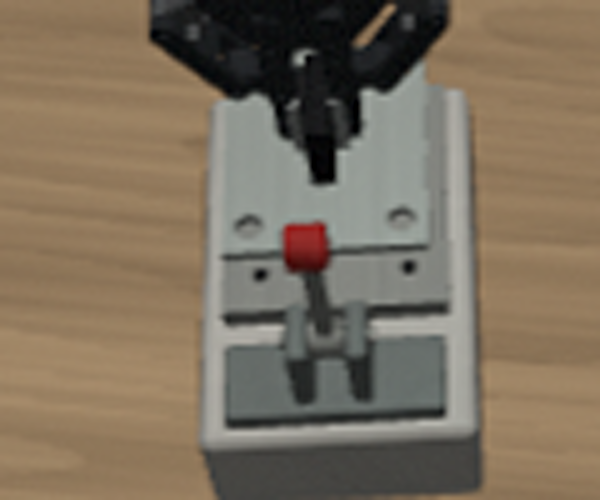

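Both cameras put the lever at about 1.64 rad. That is past upright but short of the 1.8 stop, so it isn't fully up. There's plenty of time, so I'll set the plate back where it came from, push the lever to its stop and pick the plate up again.

Run:
```python
from geo import *
qc=down(np.pi/2+CYAW); qp=down(np.pi/2+YAW); P=lambda z:np.r_[C,z]
bot.servo_line(np.r_[O,200],speed=150)
bot.move_to(P(100),qc); print("touch",bot.servo_line(P(16.6),speed=60,until_force=6),bot.read_state()["ee_pos"])
bot.move_gripper(50); bot.servo_line(P(120),speed=150)
X=lambda x,z:np.r_[O+x*ex,z]
bot.move_to(X(60,260),qp); bot.move_gripper(0,25); bot.servo_line(X(60,176),speed=120)
print("stop",bot.servo_line(X(104,176),speed=35,until_force=8)); s=bot.read_state(); print((s["ee_pos"][:2]-O)@ex,s["ft_force"])
bot.servo_line(X(60,176),speed=120); bot.servo_line(X(60,230),speed=150)
bot.move_gripper(50); bot.move_to(np.r_[C-[30,0],220],down(np.pi/2+.157)); bot.dwell(.3)
for n in("scene","top"):
    s=shot(n); u,v=proj(s,K(1.7,0))[0].astype(int); g=s["image"].astype(int)
    m=(g[...,2]>60)&(g[...,2]>2*g[...,1]); w=np.zeros_like(m); w[v-25:v+25,u-15:u+15]=1; ys,xs=np.nonzero(m&w); print(n,xs.mean(),ys.mean())
c=shot("wrist"); g=c["image"].astype(int); cv2.imwrite("pics/cov2.png",c["image"])
W=np.array([552.72,162.35])+H@np.array([[np.cos(CYAW),-np.sin(CYAW)],[np.sin(CYAW),np.cos(CYAW)]]).T
print(holes(c,g[...,0]-g[...,2]>50,proj(c,np.c_[W,[7]*4]),7),bot.read_state()["clock"])
```

```text
touch False [552.92937129 162.39006105  16.98164792]
stop True
96.9780568544695 [-5.35254381 -1.4320252   4.39932825]
scene 244.68115942028984 221.7536231884058
top 398.22330097087377 217.45631067961165
((array([552.71134859, 161.36111347]), np.float64(-0.17701709032554422), array([0.04310008, 0.0584822 , 0.03451713, 0.0709946 ])), [np.int32(142), np.int32(100), np.int32(93), np.int32(127)]) 29.0667
```

Run:
```python
from geo import *; import pickle
qc=down(np.pi/2+CYAW); qp=down(np.pi/2+YAW); P=lambda z:np.r_[C,z]
T=O+.2*ex+.7*np.array([-ex[1],ex[0]])
bot.move_to(P(120),qc); print("hit",bot.servo_line(P(16),speed=90,until_force=12)); z0=bot.read_state()["ee_pos"][2]
bot.move_gripper(0,60); z1=bot.read_state()["ee_pos"][2]; print(z0,z1,bot.read_state()["grip_width"])
bot.servo_line(P(150),speed=120); bot.move_to(np.r_[T,180],qp); 
bot.servo_line(np.r_[T,90+z1-4],speed=60); bot.dwell(.5)
s=bot.read_state(); print(s["ee_pos"],(s["ee_pos"][:2]-O),s["ft_force"],s["clock"],rot(s["tool_rot"]).as_matrix()[:,2],s["grip_force"])
c=shot("wrist"); cv2.imwrite("pics/hov.png",c["image"]); pickle.dump(c,open("hov.pkl","wb"))
s=shot("scene"); u,v=proj(s,np.r_[O,100])[0].astype(int); cv2.imwrite("pics/hovs.png",cv2.resize(s["image"][v-50:v+60,u-60:u+60],None,fx=5,fy=5,interpolation=cv2.INTER_CUBIC))
```

```text
hit False
16.590028842720486 16.367470087761202 10.922929170991246
[ 511.20758039 -148.45947652  102.40070223] [0.07758039 0.72052348] [-0.3437565   0.12319977 -2.22594777] 35.7083 [ 2.05357861e-05 -2.76096000e-05 -9.99999999e-01] 58.66746962070465
```

View pics/hov.png

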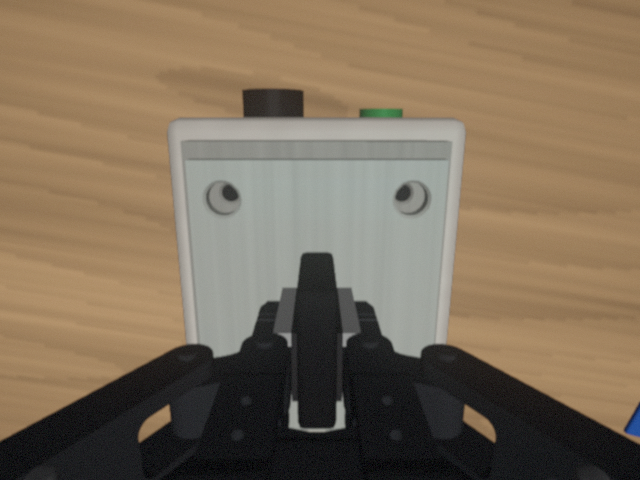

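View pics/hovs.png

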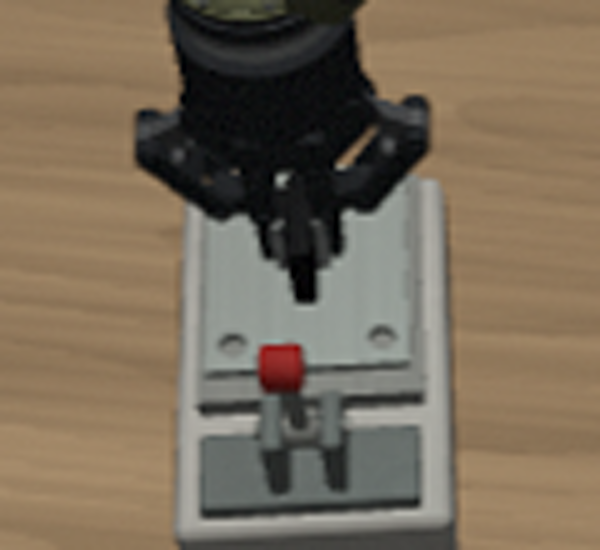

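The lever is now at its stop. The threaded holes show through the plate's near holes, the dark spots at about (230,192) and (403,192) inside (224,197) and (411,197). I'll measure the remaining offset from this picture.

Run:
```python
from geo import *; import pickle
c=pickle.load(open("hov.pkl","rb")); gr=cv2.cvtColor(c["image"],cv2.COLOR_BGR2GRAY).astype(int)
s=gr<70; ey=np.array([-ex[1],ex[0]])
for p,y in(((230,192),-34),((403,192),34)):
    b,a=blob(s,p,10)
    q=proj(c,np.r_[O-42*ex+y*ey,80])[0]
    print("thread",b,a,"pred",q.round(1))
    x0=int(224 if y<0 else 411); w=gr[172:224,x0-26:x0+27]; m=(w<152).astype(np.uint8)
    k=max(cv2.findContours(m,cv2.RETR_EXTERNAL,cv2.CHAIN_APPROX_NONE)[0],key=cv2.contourArea)
    e=cv2.fitEllipse(cv2.convexHull(k)); h=np.array(e[0])+[x0-26,172]; print("rim",h,e[1])
    d=(cast(c,h,96)-cast(c,b,80))[0,:2]; print("plate-thread in press x,y:",d@ex,d@ey)
    ys,xs=np.nonzero(gr[182:202,int(b[0])-12:int(b[0])+13]<85); print("ext",xs.min()+int(b[0])-12,xs.max()+int(b[0])-12,ys.min()+182,ys.max()+182)
```

```text
thread [229.35483871 192.82580645] 155 pred [229.9 191.3]
rim [221.70687675 198.49069786] (37.21268081665039, 39.82819366455078)
plate-thread in press x,y: -0.5802713568720681 0.4902735624913156
ext 222 237 185 200
thread [403.00714286 193.2       ] 140 pred [402.7 191.4]
rim [411.99089241 198.21060753] (37.048397064208984, 38.97335433959961)
plate-thread in press x,y: -0.8294754317967757 -0.00868129840228048
ext 396 410 185 200
```

Run:
```python
from geo import *
ey=np.array([-ex[1],ex[0]]); T=O+.7*ex+.5*ey
bot.servo_line(np.r_[T,102.4],speed=5); bot.dwell(.6); s=bot.read_state(); print(s["ee_pos"],s["ft_force"],abs(s["qvel"]).max(),s["grip_width"],s["clock"])
print(bot.finish_job())
```

```text
[ 511.74292598 -148.55491669  102.40879574] [-0.09922854 -0.34807014 -1.73817664] 0.0014009786683067621 11.484773613867485 36.6667
the job is handed in; nothing more can be done
None
```

I handed the job in at 36.7 s. The lever is against its end stop, and the plate is held level about 10 mm above the deck. Its holes were within about 1 mm of the threaded holes before a final 0.5 mm correction. My first lift left the lever at about 1.64 rad, so I put the plate back on the mat, pushed the lever the rest of the way and picked the plate up again.

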